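Release the latched key of the needle magnetizer

TASK

One of the four keys on the magnetizer's key box has been left latched down. Starting with the key next to the grey iron block and working along the row, tap each of the four keys lightly with the fingertips to feel which one is latched, then press that key right in and let go so that it springs up again. Only tap the free keys, never press them right in; don't release the latched key before all four are tapped, and leave the compass, lead ring, rosewood frame and pin vise where they are.

Things in the scene. Friction and masses are not known exactly. Their poses are not given: they have to be found in the camera images.
- keybox: low painted-steel key box of the needle magnetizer, fixed to the counter, 110 x 320 mm (its x, y) and 45 mm high; origin at the centre of its underside on the counter, z up, y along the row of keys. Four identical keys stand on its flat top in one row along y on its centre line, 25 and 75 mm either side of its centre (50 mm apart); at one end of the row is the iron block, at the other end the brass post, each 130 mm from the centre.
- block: grey iron magnetizing block, fixed on the top of the key box at one end of the row (either end): 46 x 34 mm, with two square poles and a gap between them, its top 71 mm above the counter; origin on the counter under its centre. The nearest key is 55 mm from it, the others 105, 155 and 205 mm
- post: round brass terminal post, 20 mm across, fixed on the key box at the other end of the row, top 67 mm above the counter; origin on the counter under its centre
- compass: domed brass pocket compass, 56 mm across, 21 mm high, loose on the counter beside the key box; origin at the centre of its underside; a bystander
- ballast: lead ballast ring, 64 mm across, 32 mm hole, 14 mm high, loose on the counter; origin at the centre of its underside; a bystander
- bezel: square rosewood bezel frame, 80 x 80 mm, 48 mm opening, 14 mm high, loose on the counter; origin at the centre of its underside; a bystander
- vise: steel pin vise, 100 mm long along its x, 11 mm thick, lying loose on the counter; origin on the counter under its middle; a bystander
- key_a: one of the four identical keys (the letters say nothing of their order or state): a square ivory cap, 24 x 24 mm, that slides straight down in a thin square rim 34 mm across whose top is 47 mm above the counter. Origin on the counter, under the centre of the cap. Top of the cap: 59 mm above the counter when up
- key_b: one of the four identical keys (the letters say nothing of their order or state): a square ivory cap, 24 x 24 mm, that slides straight down in a thin square rim 34 mm across whose top is 47 mm above the counter. Origin on the counter, under the centre of the cap. Top of the cap: 59 mm above the counter when up
- key_c: one of the four identical keys (the letters say nothing of their order or state): a square ivory cap, 24 x 24 mm, that slides straight down in a thin square rim 34 mm across whose top is 47 mm above the counter. Origin on the counter, under the centre of the cap. Top of the cap: 59 mm above the counter when up
- key_d: one of the four identical keys (the letters say nothing of their order or state): a square ivory cap, 24 x 24 mm, that slides straight down in a thin square rim 34 mm across whose top is 47 mm above the counter. Origin on the counter, under the centre of the cap. Top of the cap: 59 mm above the counter when up
- key_a_cap (a joint): how far down this key's cap stands, m: 0 up, 0.009 fully in. 0.004 latched. A free key is sprung up: starts to give at 2 N then 1 mm per newton (11 N fully in). The one latched key is held 0.004 down (cap top 55 mm above the counter); does not give below 6 N, then 1 mm per newton; pressed to beyond 0.007 (9 N) its latch lets go and it springs up when the finger leaves
- key_b_cap (a joint): how far down this key's cap stands, m: 0 up, 0.009 fully in. 0.004 latched. It works just as key_a_cap does
- key_c_cap (a joint): how far down this key's cap stands, m: 0 up, 0.009 fully in. 0.004 latched. It works just as key_a_cap does
- key_d_cap (a joint): how far down this key's cap stands, m: 0 up, 0.009 fully in. 0.004 latched. It works just as key_a_cap does

How it is judged:
On the way, in this order (a step that is already met when the one before it is completed fails the run):
1. the first key from the iron block is tapped (((horizontal distance between key_a and block between 0.035 and 0.075 m and contact force between the fingers and key_a above 0.5 N) or (horizontal distance between key_b and block between 0.035 and 0.075 m and contact force between the fingers and key_b above 0.5 N) or (horizontal distance between key_c and block between 0.035 and 0.075 m and contact force between the fingers and key_c above 0.5 N) or (horizontal distance between key_d and block between 0.035 and 0.075 m and contact force between the fingers and key_d above 0.5 N))), for 0.03 s.
2. the second key from the iron block is tapped (((horizontal distance between key_a and block between 0.085 and 0.125 m and contact force between the fingers and key_a above 0.5 N) or (horizontal distance between key_b and block between 0.085 and 0.125 m and contact force between the fingers and key_b above 0.5 N) or (horizontal distance between key_c and block between 0.085 and 0.125 m and contact force between the fingers and key_c above 0.5 N) or (horizontal distance between key_d and block between 0.085 and 0.125 m and contact force between the fingers and key_d above 0.5 N))), for 0.03 s.
3. the third key from the iron block is tapped (((horizontal distance between key_a and block between 0.135 and 0.175 m and contact force between the fingers and key_a above 0.5 N) or (horizontal distance between key_b and block between 0.135 and 0.175 m and contact force between the fingers and key_b above 0.5 N) or (horizontal distance between key_c and block between 0.135 and 0.175 m and contact force between the fingers and key_c above 0.5 N) or (horizontal distance between key_d and block between 0.135 and 0.175 m and contact force between the fingers and key_d above 0.5 N))), for 0.03 s.
4. the fourth key from the iron block is tapped (((horizontal distance between key_a and block between 0.185 and 0.225 m and contact force between the fingers and key_a above 0.5 N) or (horizontal distance between key_b and block between 0.185 and 0.225 m and contact force between the fingers and key_b above 0.5 N) or (horizontal distance between key_c and block between 0.185 and 0.225 m and contact force between the fingers and key_c above 0.5 N) or (horizontal distance between key_d and block between 0.185 and 0.225 m and contact force between the fingers and key_d above 0.5 N))), for 0.03 s.
5. the latched key has been released and is up (value of joint key_c_cap below 0.0015 m), for 0.2 s.
At the end, for the whole second after the job is handed in: all four keys stand up (within 1.5 mm), and the compass, lead ring, rosewood frame and pin vise lie at rest within 12 mm of where they were (value of joint each of key_a_cap, key_b_cap, key_c_cap, key_d_cap below 0.0015 m and distance of each of compass, ballast, bezel, vise from where it was at the start of the episode below 0.012 m and linear speed of each of compass, ballast, bezel, vise below 0.02 m/s); the robot touches nothing.
It fails at once if a free key is pressed right in (more than 6.5 mm) instead of tapped (value of joint any of key_a_cap, key_b_cap, key_d_cap above 0.0065 m).
It fails at once if a key is struck or pressed harder than 30 N (contact force between the fingers and key_a above 30 N or contact force between the fingers and key_b above 30 N or contact force between the fingers and key_c above 30 N or contact force between the fingers and key_d above 30 N).
It fails at once if a bystander is moved by more than 12 mm or lifted (distance of any of compass, ballast, bezel, vise from where it was at the start of the episode above 0.012 m).
It also fails if it takes over 51 s, if anything falls off the work surface, if the arm or the gripper's body presses on something with over 40 N, if the wrist force passes 120 N, or if a joint passes its speed limit or range.

ROBOT

A 6-joint arm with a two-finger parallel gripper is mounted at the origin on the work surface. World frame = base frame: x ahead of the robot, y to its left, z up, the work surface at z = 0. Lengths are in m, angles in rad, forces in N, time in s.
With the tool pointing down it reaches from about 0.375 to 0.9 m from the base axis. Payload 3.1 kg.
Tool frame: the origin (TCP) lies between the finger pads; the fingertips stand 8 mm ahead of it and the grasp point (between the pads) lies 11 mm behind it; z points along the fingers, y is the line along which they close (so a half turn about z gives the same grasp; the last joint's range is limited). The gripper opens to 87 mm and grips with 3 to 60 N. Pads are 19 mm wide; open, the fingers measure 117 mm over their backs; the gripper's body (75 mm by 190 mm) begins 51 mm behind the grasp point.
Start: joints at [1.044, 0.527, 1.433, -0, 1.181, -0.178], TCP at [0.214, 0.587, 0.231] pointing down, gripper open.
Joint ranges: [-3.08, 3.08], [-0.75, 2.2], [0.22, 2.44], [-1.43, 4.57], [0, 2.65], [-2.85, 2.85]. Speed limits (rad/s): [2.79, 2.79, 3.14, 3.14, 3.14, 3.14].

INTERFACE

Orientations are given as a unit quaternion [x, y, z, w].
In Python, from rig import robot, vision, job gives the robot as it stands.
- The arm moves only by the shell command python3 -m handwheel 'ROWS' [OPENING] [FORCE]. ROWS is JSON, a list of rows, each a list of 4 numbers: the shift along the tool's x, y, z as a fraction of full scale, then the turn about the tool's z as a fraction of full scale. A call has 1 to 20 rows; each row is the pose to reach, as a shift and turn from the pose commanded when the call began, along the tool's axes at that moment, turning the shorter way round; what a row does not reach only later rows make up. Full scale, the value 1, is 300 mm for a shift and 2 pi rad for a turn. A row lasts 1/12 s, in which the tool goes at most 41.7 mm and 7.16 degrees, less where a joint would pass 70% of its speed; a pose out of reach is approached as far as the arm can. A call with a number of a shift or a turn outside -1 to 1 is refused whole. A call with a gripper value outside its range is refused whole. OPENING is the opening in per cent of the stroke, from 0 (shut) to 100 (fully open), set as the call begins (- or left out, the last holds). The fingers move at their own pace and stop on an object; FORCE is the grip in N (left out, the last holds). Time passes only in rows, so rows that repeat a pose let the fingers close. It gives the time, the measured TCP pose, the force, the opening and the grip force at its end, in the units of the state.
- robot.get_obs(): the state, without advancing time (a new reading comes with each control period).
- vision.camera(name): name is "side" or "top" or "wrist"; returns a dict with "frame" (420x560x3 uint8, red, green, blue), "K" (3x3 intrinsics, pixels), "cam_to_world" (4x4, takes a point from camera to world coordinates); the wrist camera has in their place "hand_eye" (4x4, takes a point from camera to tool coordinates, whose origin is the TCP and whose axes are the flange's). Camera axes: x right, y down, z forward; pixel columns grow to the right and rows downward; lengths in m; the calibration is good to about 2 mm. A picture is of the moment at which its call begins: read the wrist's pose just before it. There is no depth.
- job.hand_in(): hands the job in; it is judged then, once.
Trained networks look in the newest picture that a camera, given by its name, has taken for a name from the list of things; names that differ only in an ending like _2 or _b are one class to them, and where a whole thing is asked for, a point or a joint stands for the part that bears it (a point fixed in the world has none). Each returns a list of dicts, best first, with "conf" (0 to 1); they miss things now and then, are a little off and sometimes report something else, mostly with a low value. They report only what shows in the picture. A call takes as long as a camera call.
- vision.look_for(camera, label): "point" ([row, column] in pixels, amid what is visible of it).
- vision.outline_of(camera, label): "mask" (420x560 bool, what is visible of it) and "point" ([row, column] in pixels, amid what is visible of it).
The state is a dict: "time": time; "q": joint angles; "joint_velocities": joint speeds; "joint_torque": joint torques, N m; "position": TCP position; "tool_rot": TCP orientation; "ft_force": force on the tool from outside, world axes, zero at the start; "moment": the same for the moment, N m; "grip_width": finger opening in m; "grip_force": force on a finger pad.
Only numpy, scipy, OpenCV 4.12 (cv2) and the standard library are available. Lean on these libraries where they do the work, as an engineer would, in place of code of your own. Each camera call takes 0.05 s, during which the arm holds its last target. There are 200 camera calls.

## Working session

There is one attempt and no reset: what is moved stays moved. The work goes in short steps, Python scripts to look and compute and a shell command to move; the robot and the scene stay as the last step left them, time stands still between calls to the robot, and variables do not carry over. Pictures are saved under pics/ and viewed, at most 10 in all, crops included, and the job is handed in when it is done.

```bash
mkdir -p pics; cat > h.py <<'E'
import numpy as np, cv2
from rig import robot, vision, job
from scipy.spatial.transform import Rotation as R
def ray(c,p):
    T=c["cam_to_world"]; d=T[:3,:3]@np.linalg.solve(c["K"],[p[1],p[0],1.]); return T[:3,3],d/np.linalg.norm(d)
def atz(c,p,z):
    o,d=ray(c,p); return o+d*(z-o[2])/d[2]
def tri(a,b):
    (o1,d1),(o2,d2)=a,b
    A=np.stack([d1,-d2],1); s=np.linalg.lstsq(A,o2-o1,rcond=None)[0]
    p,q=o1+s[0]*d1,o2+s[1]*d2; return (p+q)/2,np.linalg.norm(p-q)
E
python3 - <<'E'
from h import *
zs=dict(keybox=.045,block=.071,post=.067,compass=.02,ballast=.014,bezel=.014,vise=.011,key_a=.059)
for n in("top","side"):
    c=vision.camera(n); cv2.imwrite(f"pics/{n}.png",c["frame"][...,::-1])
    for k,z in zs.items():
        for r in vision.look_for(n,k)[:5]: print(n,k,round(r["conf"],2),np.round(r["point"],1),np.round(atz(c,r["point"],z),3))
o=robot.get_obs(); print(o["time"],o["position"],o["tool_rot"],o["ft_force"])
E
```

```text
top keybox 0.63 [200.5 191.5] [0.578 0.132 0.045]
top block 0.6 [170.6 276.9] [ 0.618 -0.002  0.071]
top post 0.6 [213.3 113.7] [0.555 0.246 0.067]
top compass 0.8 [137.2 104. ] [0.689 0.282 0.02 ]
top ballast 0.66 [180.1 244.4] [0.616 0.05  0.014]
top ballast 0.63 [ 98.  251.7] [0.757 0.038 0.014]
top bezel 0.77 [268.7 283.7] [ 0.472 -0.012  0.014]
top vise 0.75 [305.9 151.3] [0.415 0.197 0.011]
top vise 0.52 [180.7 246.7] [0.616 0.047 0.011]
top vise 0.33 [216.6 113. ] [0.558 0.264 0.011]
top key_a 0.97 [192.9 210. ] [0.587 0.101 0.059]
top key_a 0.88 [197.7 178.6] [0.58  0.149 0.059]
top key_a 0.68 [178.5 244. ] [0.609 0.049 0.059]
top key_a 0.55 [208.8 148.7] [0.563 0.195 0.059]
side keybox 0.76 [209.1 243.1] [0.562 0.097 0.045]
side keybox 0.61 [199.4 253.6] [0.598 0.11  0.045]
side block 0.84 [213.9 302.5] [ 0.611 -0.015  0.071]
side post 0.47 [174.2 191.3] [0.54  0.246 0.067]
side compass 0.56 [166.4 234.3] [0.675 0.282 0.02 ]
side bezel 0.58 [264.9 233.8] [0.474 0.012 0.014]
side vise 0.75 [229.2 154.4] [0.419 0.198 0.011]
side vise 0.67 [196.9 251.8] [0.632 0.16  0.011]
side key_a 0.77 [193.4 232.4] [0.567 0.138 0.059]
side key_a 0.5 [196.8 252.5] [0.589 0.102 0.059]
side key_a 0.49 [210.  277.1] [0.596 0.036 0.059]
0.9 [0.2135379  0.58735419 0.23055007] [ 1.73516213e-01  9.84831013e-01 -3.71861817e-06 -1.56358679e-05] [ 0.59836888 -1.25587647  0.29350045]
```

View pics/top.png

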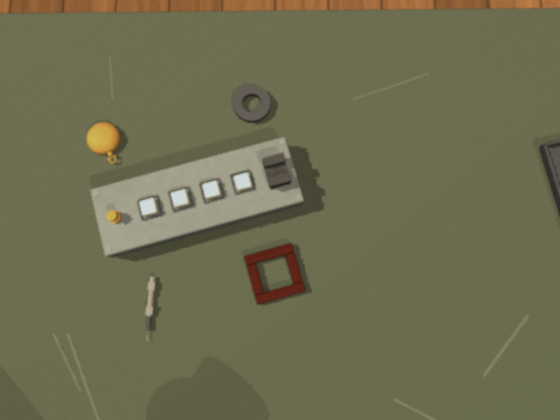

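View pics/side.png

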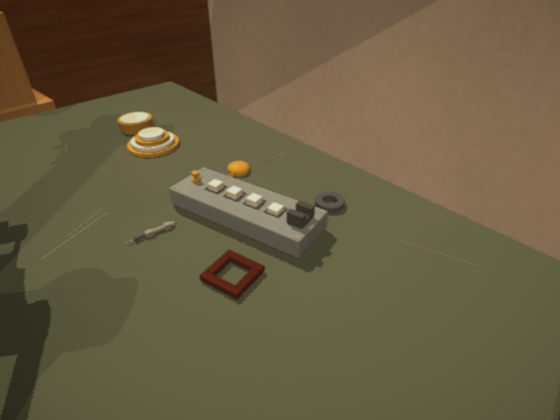

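The views agree. The block (~row 170, col 277 in top) is at the low-y end, keys run at cols 243, 211, 180 and 149 to the post at col 113, and the compass, ring, frame and vise lie clear of the box. Next I'll fit the row from both views and triangulate the height.

```bash
python3 - <<'E'
from h import *
P={};C={}
for n in("top","side"):
    c=C[n]=vision.camera(n); f=c["frame"].astype(int)
    pts=[]
    for r in vision.outline_of(n,"key_a"):
        m=r["mask"]; a=np.argwhere(m); g=f[m].sum(1); 
        b=a[g>0.8*np.percentile(g,90)]  # bright cap
        w=atz(c,b.mean(0),.059); pts.append((b.mean(0),w)); print(n,round(r["conf"],2),m.sum(),len(b),b.mean(0).round(1),w.round(4))
    P[n]=sorted(pts,key=lambda t:t[1][1])
for a in P["top"]:
    for b in P["side"]:
        x,e=tri(ray(C["top"],a[0]),ray(C["side"],b[0]))
        if e<.008 and np.linalg.norm(a[1]-b[1])<.03: print("tri",x.round(4),round(e,4))
E
```

```text
top 0.82 453 207 [180.7 242. ] [0.6055 0.052  0.059 ]
top 0.81 392 208 [197.5 179. ] [0.5799 0.1487 0.059 ]
top 0.74 377 206 [206.2 147.4] [0.5668 0.1968 0.059 ]
top 0.68 417 208 [188.9 210.5] [0.593  0.1004 0.059 ]
top 0.35 946 777 [102.2 251.2] [0.7325 0.0376 0.059 ]
side 0.67 182 64 [182.5 214.9] [0.5647 0.1958 0.059 ]
side 0.65 226 79 [196.9 253.7] [0.5909 0.1    0.059 ]
side 0.65 219 86 [206.5 275.1] [0.6007 0.0476 0.059 ]
side 0.52 216 67 [189.7 233.6] [0.5772 0.1475 0.059 ]
tri [0.606  0.0526 0.0541] 0.0013
tri [0.5926 0.101  0.0579] 0.0015
tri [0.5795 0.1495 0.0573] 0.0017
tri [0.5665 0.1975 0.0576] 0.0013
```

```bash
python3 -m handwheel '[[-0.92,-0.614,0,-0.098],[-0.92,-0.614,0,-0.098],[-0.92,-0.614,0,-0.098],[-0.92,-0.614,0,-0.098],[-0.92,-0.614,0,-0.098],[-0.92,-0.614,0,-0.098],[-0.92,-0.614,0,-0.098],[-0.92,-0.614,0,-0.098],[-0.92,-0.614,0,-0.098],[-0.92,-0.614,0,-0.098],[-0.92,-0.614,0,-0.098]]' 0 10
cat >> h.py <<'E'
def go(x,y,z):
    o=robot.get_obs(); r=R.from_quat(o["tool_rot"]); d=r.inv().apply(np.array([x,y,z])-o["position"])
    print(round(o["time"],2),"pos",o["position"].round(4),"yaxis",np.degrees(np.arctan2(*r.as_matrix()[1::-1,1])).round(2),"frac",(d/.3).round(4),"F",np.round(o["ft_force"],2))
E
python3 -c "
from h import *
go(.606,.0526,.10)"
```

```text
time: 2.02
position: [0.4102, 0.3197, 0.2306]
tool_rot: [-0.132, 0.991, 0.0, -0.0]
ft_force: [0.3, 0.3, 1.1]
grip_width: 0.0215
grip_force: 0.0
2.02 pos [0.4102 0.3197 0.2306] yaxis 105.16 frac [-0.3971 -1.0302  0.4346] F [0.29 0.33 1.08]
```

```bash
python3 -m handwheel '[[-0.397,-1,0.2,0],[-0.397,-1,0.2,0],[-0.397,-1,0.2,0],[-0.397,-1,0.2,0],[-0.397,-1,0.2,0],[-0.397,-1,0.2,0],[-0.397,-1,0.3,0],[-0.397,-1,0.3,0],[-0.397,-1,0.3,0],[-0.397,-1,0.3,0],[-0.397,-1,0.3,0]]' 
python3 - <<'E'
from h import *
o=robot.get_obs(); c=vision.camera("wrist"); cv2.imwrite("pics/w1.png",c["frame"][...,::-1])
T=np.eye(4);T[:3,:3]=R.from_quat(o["tool_rot"]).as_matrix();T[:3,3]=o["position"]
c["cam_to_world"]=T@c["hand_eye"]; f=c["frame"].astype(int)
for r in vision.outline_of("wrist","key_a"):
    m=r["mask"];g=f[m].sum(1);b=np.argwhere(m)[g>.8*np.percentile(g,90)].mean(0)
    print(round(r["conf"],2),m.sum(),b.round(1),atz(c,b,.059).round(4),atz(c,b,.055).round(4))
go(.606,.0526,.08)
E
```

```text
time: 2.93
position: [0.6031, 0.0638, 0.1401]
tool_rot: [-0.134, 0.991, 0.001, -0.001]
ft_force: [0.4, 0.5, -0.3]
grip_width: 0.0006
grip_force: 0.0
0.9 1496 [217.8 387.8] [0.5792 0.1477 0.059 ] [0.58   0.1495 0.055 ]
0.73 1482 [217.7 326.9] [0.5924 0.0994 0.059 ] [0.5934 0.1003 0.055 ]
0.7 1547 [218.4 447.5] [0.5667 0.1952 0.059 ] [0.5673 0.1977 0.055 ]
0.69 1356 [216.4 266.5] [0.6045 0.0513 0.059 ] [0.6058 0.0514 0.055 ]
3.03 pos [0.6031 0.0643 0.1413] yaxis 105.44 frac [ 0.0011 -0.0404  0.2042] F [ 0.37  0.44 -0.02]
```

View pics/w1.png

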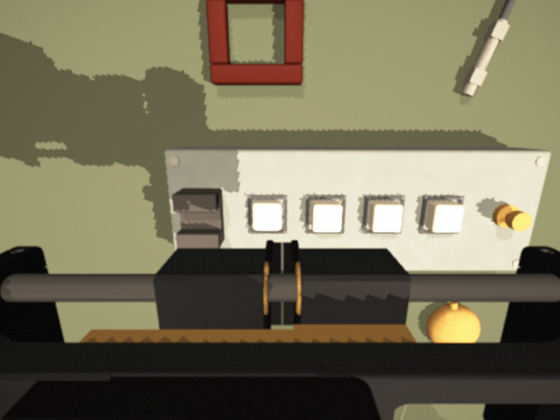

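The wrist view agrees with the fit to 2 mm: caps at row 217, cols 267, 327, 388 and 447, with the block to the left at col 197. Next is a hover over key 1.

```bash
python3 -m handwheel '[[0.001,-0.041,0.1,0],[0.001,-0.041,0.2,0],[0.001,-0.041,0.2,0],[0.001,-0.041,0.2,0],[0.001,-0.041,0.2,0]]' 
python3 -c "
from h import *
go(.6055,.052,.0655)"
```

```text
time: 3.45
position: [0.6074, 0.0513, 0.0822]
tool_rot: [-0.134, 0.991, -0.0, 0.001]
ft_force: [0.1, 0.2, 1.2]
grip_width: 0.0006
grip_force: 0.0
3.45 pos [0.6074 0.0513 0.0822] yaxis 105.39 frac [0.0055 0.004  0.0556] F [0.09 0.19 1.23]
```

```bash
python3 -m handwheel '[[0.003,0.003,0.02,0],[0.003,0.003,0.035,0],[0.003,0.003,0.045,0],[0.003,0.003,0.05,0],[0.003,0.003,0.055,0],[0.003,0.003,0.055,0],[0.003,0.003,0.055,0]]' 
python3 -c "
from h import *
go(.6055,.052,.0625)"
```

```text
time: 4.03
position: [0.6059, 0.0506, 0.064]
tool_rot: [-0.133, 0.991, 0.0, -0.0]
ft_force: [0.6, -0.4, 0.7]
grip_width: 0.0006
grip_force: 0.0
4.03 pos [0.6059 0.0506 0.064 ] yaxis 105.29 frac [0.     0.005  0.0051] F [ 0.6  -0.44  0.74]
```

```bash
python3 -m handwheel '[[0,0.003,0.003,0],[0,0.003,0.005,0],[0,0.003,0.005,0],[0,0.003,0.005,0],[0,0.003,0.005,0]]' 
python3 -c "
from h import *
go(.6055,.052,.0625)"
```

```text
time: 4.45
position: [0.606, 0.0511, 0.0634]
tool_rot: [-0.133, 0.991, -0.0, 0.0]
ft_force: [-1.0, -1.7, 4.6]
grip_width: 0.0005
grip_force: 2.7
4.45 pos [0.606  0.0511 0.0634] yaxis 105.3 frac [0.0009 0.0035 0.0031] F [-1.   -1.75  4.58]
```

Key 1 gave no force at a tip height of 56 mm and 4.6 N at 55 mm, so it is the latched one. Still tapping the other three, with traverse first.

```bash
python3 -m handwheel '[[0,0,-0.03,0],[0,0,-0.06,0],[0,0,-0.06,0],[0,0.17,-0.06,0],[0,0.17,-0.06,0],[0,0.17,-0.06,0],[0,0.17,-0.06,0],[0,0.17,-0.06,0]]' 
python3 -c "
from h import *
go(.5925,.1003,.065)"
```

```text
time: 5.12
position: [0.5927, 0.1002, 0.0806]
tool_rot: [-0.133, 0.991, -0.0, 0.0]
ft_force: [0.5, 0.1, 0.0]
grip_width: 0.0006
grip_force: 0.0
5.12 pos [0.5927 0.1002 0.0806] yaxis 105.31 frac [0.0006 0.0005 0.0521] F [0.5  0.12 0.  ]
```

```bash
python3 -m handwheel '[[0,0,0.02,0],[0,0,0.035,0],[0,0,0.043,0],[0,0,0.048,0],[0,0,0.052,0],[0,0,0.052,0],[0,0,0.052,0]]' 
python3 -c "
from h import *
go(.5925,.1003,.0645)"
```

```text
time: 5.7
position: [0.5922, 0.1001, 0.0652]
tool_rot: [-0.133, 0.991, -0.0, -0.0]
ft_force: [-1.6, -2.5, 3.6]
grip_width: 0.0004
grip_force: 2.0
5.7 pos [0.5922 0.1001 0.0652] yaxis 105.3 frac [-0.0012  0.0003  0.0023] F [-1.58 -2.47  3.63]
```

Key 2 is free: 3.6 N at 57 mm. On to key 3.

```bash
python3 -m handwheel '[[0,0,-0.03,0],[0,0,-0.052,0],[0,0,-0.052,0],[0,0.167,-0.052,0],[0,0.167,-0.052,0],[0,0.167,-0.052,0],[0,0.167,-0.052,0],[0,0.167,-0.052,0]]' 
python3 -c "
from h import *
go(.5795,.149,.065)"
```

```text
time: 6.37
position: [0.5793, 0.1487, 0.0806]
tool_rot: [-0.133, 0.991, -0.0, 0.0]
ft_force: [-0.2, 0.4, -0.6]
grip_width: 0.0008
grip_force: 0.0
6.37 pos [0.5793 0.1487 0.0806] yaxis 105.31 frac [-0.0009  0.001   0.0519] F [-0.2   0.45 -0.59]
```

```bash
python3 -m handwheel '[[0,0,0.02,0],[0,0,0.035,0],[0,0,0.043,0],[0,0,0.048,0],[0,0,0.052,0],[0,0,0.052,0],[0,0,0.052,0]]'; python3 -m handwheel '[[0,0,-0.03,0],[0,0,-0.052,0],[0,0,-0.052,0],[0,0.167,-0.052,0],[0,0.167,-0.052,0],[0,0.167,-0.052,0],[0,0.167,-0.052,0],[0,0.167,-0.052,0]]' 
python3 -c "
from h import *
go(.5665,.197,.065)"
```

```text
time: 6.95
position: [0.579, 0.1485, 0.0652]
tool_rot: [-0.133, 0.991, -0.0, -0.0]
ft_force: [-0.5, -2.3, 4.5]
grip_width: -0.0
grip_force: 2.0
time: 7.62
position: [0.566, 0.197, 0.0805]
tool_rot: [-0.133, 0.991, -0.0, 0.0]
ft_force: [0.1, -0.2, -0.1]
grip_width: 0.0005
grip_force: 0.0
7.62 pos [0.566  0.197  0.0805] yaxis 105.32 frac [-0.0017 -0.0005  0.0518] F [ 0.09 -0.18 -0.14]
```

Key 3 is free (4.5 N). Now I'll tap key 4, lift, and go back 150 mm to key 1.

```bash
python3 -m handwheel '[[0,0,0.02,0],[0,0,0.035,0],[0,0,0.043,0],[0,0,0.048,0],[0,0,0.052,0],[0,0,0.052,0],[0,0,0.052,0]]'; python3 -m handwheel '[[0,0,-0.03,0],[0,0,-0.052,0],[0,0,-0.052,0],[0,-0.1,-0.06,0],[0,-0.2,-0.06,0],[0,-0.3,-0.06,0],[0,-0.4,-0.06,0],[0,-0.48,-0.06,0],[0,-0.5,-0.06,0],[0,-0.5,-0.06,0],[0,-0.5,-0.06,0]]' 
python3 -c "
from h import *
go(.606,.052,.054)"
```

```text
time: 8.2
position: [0.5657, 0.1968, 0.0652]
tool_rot: [-0.133, 0.991, -0.0, -0.0]
ft_force: [-1.2, -2.9, 4.6]
grip_width: 0.0003
grip_force: 2.0
time: 9.12
position: [0.6049, 0.0532, 0.0829]
tool_rot: [-0.133, 0.991, 0.0, -0.0]
ft_force: [0.3, 0.9, -0.5]
grip_width: 0.0008
grip_force: 0.0
9.12 pos [0.6049 0.0532 0.0829] yaxis 105.25 frac [-0.0025 -0.0049  0.0964] F [ 0.35  0.93 -0.49]
```

```bash
python3 -m handwheel '[[0,-0.003,0.03,0],[0,-0.003,0.05,0],[0,-0.003,0.06,0],[0,-0.003,0.066,0],[0,-0.003,0.072,0],[0,-0.003,0.077,0],[0,-0.003,0.082,0],[0,-0.003,0.084,0],[0,-0.003,0.084,0],[0,-0.003,0.084,0]]'
python3 -c "
from h import *
go(.606,.052,.058)"
```

```text
time: 9.95
position: [0.6043, 0.0532, 0.0588]
tool_rot: [-0.134, 0.991, 0.001, -0.001]
ft_force: [-3.1, 1.9, 10.6]
grip_width: 0.0009
grip_force: 5.2
9.95 pos [0.6043 0.0532 0.0588] yaxis 105.34 frac [-0.0045 -0.0054  0.0025] F [-3.12  1.85 10.62]
```

```bash
python3 -m handwheel '[[0,0,-0.02,0],[0,0,-0.06,0],[0,0,-0.12,0],[0,0,-0.25,0],[0,0,-0.35,0],[0.2,0,-0.35,0],[0.35,0,-0.35,0],[0.5,0,-0.35,0],[0.5,0,-0.35,0],[0.5,0,-0.35,0]]'
python3 - <<'E'
from h import *
P={};C={}
for n in("top","side"):
    c=C[n]=vision.camera(n); f=c["frame"].astype(int); cv2.imwrite(f"pics/{n}2.png",c["frame"][...,::-1]); pts=[]
    for r in vision.outline_of(n,"key_a"):
        m=r["mask"]; g=f[m].sum(1); b=np.argwhere(m)[g>0.8*np.percentile(g,90)].mean(0); pts.append((b,atz(c,b,.059)))
    P[n]=pts
for a in P["top"]:
    for b in P["side"]:
        x,e=tri(ray(C["top"],a[0]),ray(C["side"],b[0]))
        if e<.008 and np.linalg.norm(a[1]-b[1])<.03: print("tri",x.round(4),round(e,4))
im=cv2.imread("pics/side2.png")[140:290,120:370]; cv2.imwrite("pics/sc.png",cv2.resize(im,None,fx=3,fy=3))
E
```

```text
time: 10.78
position: [0.4535, 0.0129, 0.1625]
tool_rot: [-0.133, 0.991, 0.001, -0.004]
ft_force: [0.3, 0.7, -0.3]
grip_width: 0.0004
grip_force: 0.0
tri [0.5802 0.1491 0.0581] 0.0008
tri [0.6058 0.0529 0.0579] 0.0019
tri [0.593  0.101  0.0581] 0.0023
```

View pics/sc.png

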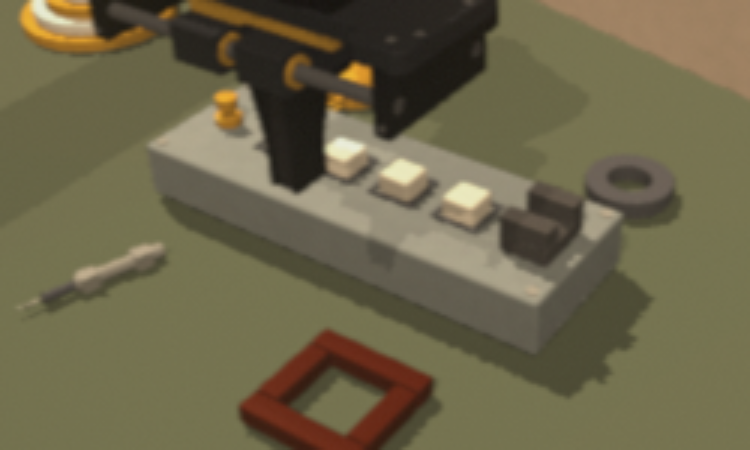

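Key 1, beside the block at (465, 205) in the crop, now measures 57.9 mm like its neighbours, up from 54.1 mm. The ring, frame and vise are untouched, and the compass is partly hidden but the arm passed well above it. The arm is clear, so I'm handing in.

```bash
python3 -m handwheel '[[0,0,0,0],[0,0,0,0],[0,0,0,0],[0,0,0,0]]'; python3 -c "
from rig import job
print(job.hand_in())"
```

```text
time: 11.32
position: [0.4613, 0.0124, 0.1626]
tool_rot: [-0.133, 0.991, 0.0, 0.0]
ft_force: [-0.1, -0.2, -0.4]
grip_width: 0.0007
grip_force: 0.0
the job is handed in; nothing more can be done
None
```

I tapped all four keys in order from the iron block; the one next to the block was latched, so I pressed it in and it sprang back up, and the job was handed in at 11.3 s (no verdict was returned).

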